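# Ready the pour-over stand

### The arm

A 7-joint arm with a two-finger parallel gripper is mounted at the origin on a cart in front of the work surface, level with it; the furniture and walls round the work are solid. World frame = base frame: x ahead of the robot, y to its left, z up, the work surface at z = 0. Lengths are in m, angles in rad, forces in N, time in s.
With the tool pointing down it reaches from about 0.4 to 0.85 m from the base axis. Payload 4.5 kg.
Tool frame: the origin (TCP) lies on the centre line of the jaws, within the pads' length; the fingertips stand 11 mm ahead of it and the grasp point (between the pads) lies 8 mm behind it; z points along the fingers, y is the line along which they close (so a half turn about z gives the same grasp; the last joint's range is limited). The gripper opens to 85 mm and grips with 20 to 120 N. Pads are 22 mm wide; open, the fingers measure 114 mm over their backs; the gripper's body (76 mm by 85 mm) begins 54 mm behind the grasp point. The pads swing forward as they close: fully open they stand 13 mm farther back than shut.
Start: joints at [1.154, 0.689, -0.195, 1.565, 0.157, 0.902, -0.215], TCP at [0.272, -0.563, 0.242] pointing down, gripper open.
Joint ranges: [-3.01, 3.01], [-0.46, 2.08], [-1.47, 1.51], [0.13, 2.56], [-1, 4.14], [0.04, 2.09], [-2.66, 2.66]. Speed limits (rad/s): [2.57, 2.57, 3.14, 3.14, 3.14, 3.14, 3.14].

### API

Orientations are given as a rotation vector (axis times angle).
In Python, from plant import robot gives the robot as it stands. Calls block until the motion is done:
- robot.reach(position, orientation): joint-space move of the TCP to a pose.
- robot.movel(position, frame=None, max_speed=0.15, guard=None): straight line of the TCP; frame=None keeps the orientation; max_speed is the mean speed in m/s. With guard (N) it stops when the force on the tool has changed by that much, and returns True; else False.
- robot.move_j(angles): joint-space move.
- robot.grip(opening, f_grip=None): finger opening in m; f_grip is the grip in N (None keeps the last); returns when the fingers have stopped.
- robot.pause(seconds).
- robot.solve_ik(position, orientation): joint angles nearest the present ones, or None.
- robot.state(): the state.
- robot.capture(name): name is "side" or "top"; returns a dict with "pixels" (420x560x3 uint8, red, green, blue), "depth" (420x560 float32, m along the optical axis (not along the pixel's ray), 0 where there is no reading), "fovy" (degrees; the focal length in pixels is half the picture's height over the tangent of half this angle, whatever the lens; pixels are square), "cx", "cy" (the principal point, pixels), "k1" (the pictures are not rectified: a ray, as slopes to the right and down, at radius r is drawn at 1 + k1 r^2 times it, then the intrinsics apply), "origin" and "orientation" of the camera in the world. Camera axes: x right, y down, z forward; pixel columns grow to the right and rows downward; lengths in m; the calibration is good to about 2 mm. A picture is of the moment at which its call begins.
A pose or a line that the arm cannot do raises robot.IKError and nothing moves.
- robot.hand_in(): hands the job in; it is judged then, once.
The state is a dict: "clock": time; "q": joint angles; "joint_velocities": joint speeds; "joint_torque": joint torques, N m; "position": TCP position; "eef_rot": TCP orientation; "wrist_force": force on the tool from outside, world axes, zero at the start; "moment": the same for the moment, N m; "width": finger opening in m; "finger_force": force on a finger pad.
Only numpy, scipy, OpenCV 4.12 (cv2) and the standard library are available. Lean on these libraries where they do the work, as an engineer would, in place of code of your own. Each camera call takes 0.05 s, during which the arm holds its last target. There are 200 camera calls.

### The job

Get the pour-over stand ready for the next brew: set aside whatever stands in front of the tray bay, upright on the worktop, and slide the loose drip tray fully home under the grate until its front panel meets the stand. Lengthen the telescopic dripper arm by one hole: press its spring button flush, push the sleeve outwards (away from the post) and let the button spring out through the next hole, so that the dripper hangs over the steel cup. Leave the cup on the grate and the milk pitcher where they stand, and knock nothing over.

Things in the scene. Friction and masses are not known exactly. Their poses are not given: they have to be found in the camera images.
- brew_boom (a joint): Travel (m) of the bright round sleeve (30 mm diameter, axis 195 mm above the worktop) along the level dripper arm, over a fixed inner tube that comes from the post. Three holes 36 mm apart: 0 = held at the middle hole (start), +0.036 = one hole longer, away from the post (its longest setting), -0.036 = shorter. Slides with 2 to 3 N between holes; locked while the button stands out through a hole
- snap_pin (a joint): How far (m) the brass spring button is pressed: 0 out, 0.006 flush with the sleeve (3 N starts it, 5.3 N makes it flush). Held flush by a fingertip (5 to 15 N), its dome lets the hole's edge ride over it when the sleeve is pushed with 5 to 15 N; pressed under 4 mm it blocks. After 6 mm of travel it stays down under the wall by itself, and springs out and stops the sleeve at the next hole
- pin_top (a point): Top of the brass button's dome (11 mm diameter, 6 mm proud of the sleeve). Its z axis points out of the button, square to the arm, leaning 40 degrees from vertical to the stand's front; its y axis runs along the arm to the post. The button sits in the fixed inner tube: it moves in and out, not along the arm
- collar (a point): Point on the sleeve's axis in the button-side face of its dark finger collar (40 mm diameter, 5 mm proud all round the sleeve, 8 mm long). At the start this face is 10 mm beyond the button's centre, away from the post: a fingertip that presses the button can push on it to drive the sleeve outwards. Moves with the sleeve
- dripper_outlet (a point): Bottom centre, 145 mm above the worktop, of the white conical dripper (100 mm diameter at its rim, 68 mm high, rim 213 mm above the worktop) that hangs in a ring on the sleeve's end, 110 mm from the middle hole. Moves with the sleeve
- bay_mouth (a point): Middle of the tray bay's mouth in the front face of the fixed stand's drip box, at worktop level; x points into the bay, y towards the post, z up. Box 140 mm deep, 166 mm wide, grate on top at 40 mm. Bay: no floor (the tray slides on the worktop), 138 mm wide, 100 mm deep, 32 mm high, side walls flared to 154 mm over the first 14 mm. Arm 80 mm behind this face; button at y 146 mm, post at y 222 mm
- tray_pull (a point): Middle of the loose drip tray's wooden pull: 34 mm long (x), 28 mm wide (y), from 10 to 42 mm above the worktop, this point at 26 mm. x points into the tray, z up. Dark front panel 162 wide, 35 high, 8 thick, its back face 24 mm beyond this point; then the steel tray, 134 wide, 96 long, 23 high. 0.18 to 0.29 kg. Home: panel against the drip box, this point 24 mm before the bay mouth
- cup_middle (a point): Middle (44 mm above its base) of the steel cup, 76 mm diameter, 88 mm high, that stands loose and upright on the grate. Beside the grate a wooden foot, 16 mm high, joins the drip box to the post; its front edge lies 42 mm behind the box's front face
- jar_middle (a point): Middle of the upright white tablet jar, 65 mm diameter, 84 mm high, 0.13 to 0.21 kg, loose. It or the jigger stands in front of the tray bay, the other beside the drip box. The worktop in front of and left of the stand, from 0.35 m ahead of the robot and out to 0.25 m to its left, holds nothing but the things listed here
- jigger_middle (a point): Middle of the upright black jigger, 45 mm diameter, 90 mm high, 0.09 kg, loose; it grips like a plain 45 mm cylinder at any height
- pitcher_middle (a point): Middle of the upright steel milk pitcher, 103 x 73 mm with spout and handle, 94 mm high, loose
There are look-alikes about, which are no part of the job. What is shaped like the part that bears cup_middle but red or yellow is not meant.

How it is judged:
At the end, for the whole second after the job is handed in: Sleeve one hole longer (within 2.5 mm), button sprung out; drip tray home: panel within 4 mm of the stand, flat and straight; dripper outlet within 20 mm of the cup's centre line; jar and jigger upright on the worktop (value of joint brew_boom between 0.0335 and 0.0385 m and value of joint snap_pin below 0.0015 m and x of tray_pull in the frame of bay_mouth above -0.028 m and y of tray_pull in the frame of bay_mouth between -0.006 and 0.006 m and angle between the x axis of tray_pull and the x axis of bay_mouth, either way round below 0.05 rad and height (world z) of tray_pull below 0.031 m and horizontal distance between dripper_outlet and cup_middle below 0.02 m and linear speed of drip_tray below 0.02 m/s and height (world z) of jar_middle between 0.034 and 0.05 m and angle between each of jar_middle, jigger_middle's own z axis and vertical below 0.1 rad and height (world z) of jigger_middle between 0.037 and 0.053 m); the robot touches nothing.
It fails at once if the cup is shifted more than 15 mm or tipped (distance of cup_middle from where it was at the start of the episode above 0.015 m or angle between cup_middle's own z axis and vertical above 0.35 rad).
It fails at once if the milk pitcher is shifted more than 25 mm or tipped (distance of pitcher_middle from where it was at the start of the episode above 0.025 m or angle between pitcher_middle's own z axis and vertical above 0.35 rad).
It fails at once if the tablet jar is knocked over (angle between jar_middle's own z axis and vertical above 0.7 rad).
It fails at once if the jigger is knocked over (angle between jigger_middle's own z axis and vertical above 0.7 rad).
It also fails if it takes over 72 s, if anything falls off the work surface, if the arm or the gripper's body presses on something with over 40 N, if the wrist force passes 120 N, or if a joint passes its speed limit or range.

## Working session

There is one attempt and no reset: what is moved stays moved. The work goes in short steps, each a Python script; the robot and the scene stay as the last script left them, time stands still between calls to the robot, and variables do not carry over. Pictures are saved under pics/ and viewed, at most 10 in all, crops included, and the job is handed in when it is done.

```bash
ls; mkdir -p pics; cat > h.py <<'E'
import numpy as np, cv2
from plant import robot
from scipy.spatial.transform import Rotation as R
def cap(n,f):
    c=robot.capture(n); np.savez(''+f+'.npz',**c); cv2.imwrite('pics/'+f+'.png',c['pixels'][:,:,::-1]); return c
def cloud(c):
    d=np.asarray(c['depth']);h,w=d.shape;f=h/2/np.tan(np.radians(float(c['fovy']))/2)
    K=np.array([[f,0,float(c['cx'])],[0,f,float(c['cy'])],[0,0,1]])
    v,u=np.mgrid[:h,:w];p=np.stack([u,v],-1).reshape(-1,1,2).astype(np.float64)
    s=cv2.undistortPoints(p,K,np.array([float(c['k1']),0,0,0])).reshape(h,w,2)
    P=np.dstack([s[...,0]*d,s[...,1]*d,d])
    o=np.asarray(c['orientation'],float)
    M=o if o.shape==(3,3) else R.from_rotvec(o).as_matrix()
    return P@M.T+np.asarray(c['origin'])
E
python3 - <<'E'
from h import *
for n in('top','side'):
    c=cap(n,n+'0'); print(n,c['fovy'],c['k1'],c['origin'],c['orientation'])
print(robot.state())
E
```

```text
pics
top 54.39299587616268 -0.12366408702063447 [ 0.42716719 -0.15492834  1.36304528] [-2.21979235  2.15895281 -0.06410266]
side 48.34701803813381 0.0059924748741037375 [0.55894057 1.13949503 0.66808459] [-0.03597487 -2.57932836  1.74230406]
{'clock': 0.1, 'q': array([ 1.15380552,  0.68988165, -0.19450984,  1.56624375,  0.1572886 ,
        0.90249852, -0.21509374]), 'joint_velocities': array([ 0.00132412, -0.0026595 ,  0.00120798, -0.00358378,  0.00042393,
        0.00106632, -0.00034739]), 'joint_torque': array([-3.20475410e-03, -5.40595937e+01, -1.27138417e+00, -1.58984792e+01,
        9.39069927e-03,  4.42187171e-03, -1.12632387e-05]), 'position': array([ 0.27201094, -0.56207674,  0.2415745 ]), 'eef_rot': array([-3.06057440e+00, -7.01873395e-01,  7.57891403e-04]), 'wrist_force': array([0.27545245, 0.24501773, 0.12935356]), 'moment': array([-0.02208271,  0.01812367, -0.02299418]), 'finger_force': 0.0, 'width': 0.08546991655240689}
```

View pics/top0.png

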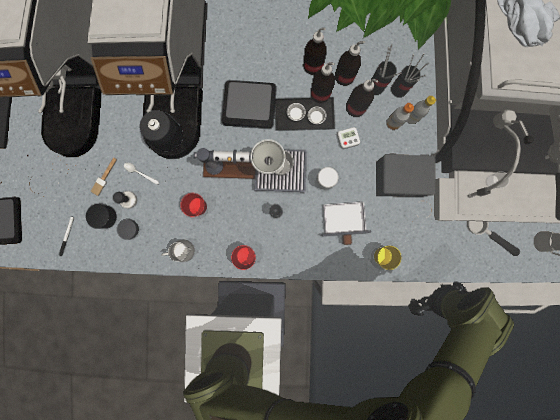

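View pics/side0.png

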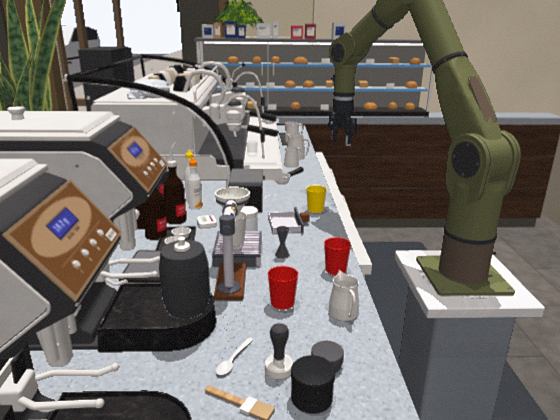

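Top view: the jigger (275,211) stands in front of the bay and the jar (328,177) beside the box. The tray is at (343,220) with its pull at (347,240), the grate at (280,172), the dripper at (268,155) and the pitcher at (180,250). Red cups at (193,205) and (243,257) and a yellow one at (388,258) are look-alikes. The steel cup on the grate, half under the dripper, is the one meant. I'll confirm that in a crop.

```bash
python3 - <<'E'
from h import *
t=np.load('top0.npz'); im=t['pixels'][125:265,185:375,::-1]
cv2.imwrite('pics/c1.png',cv2.resize(im,None,fx=4.2,fy=4.2,interpolation=cv2.INTER_CUBIC))
s=np.load('side0.npz'); im=s['pixels'][175:315,200:340,::-1]
cv2.imwrite('pics/c2.png',cv2.resize(im,None,fx=4.2,fy=4.2,interpolation=cv2.INTER_CUBIC))
P=cloud(t)
for u,v in [(328,177),(275,211),(347,240),(268,147),(343,220),(180,250)]: print((u,v),P[v,u].round(4))
E
```

```text
(328, 177) [ 0.6126 -0.2958  0.0848]
(275, 211) [ 0.5025 -0.1311  0.0504]
(347, 240) [ 0.4155 -0.3671  0.038 ]
(268, 147) [ 0.6828 -0.1074  0.1796]
(343, 220) [ 0.4815 -0.3579  0.0033]
(180, 250) [0.3658 0.1839 0.0025]
```

View pics/c1.png

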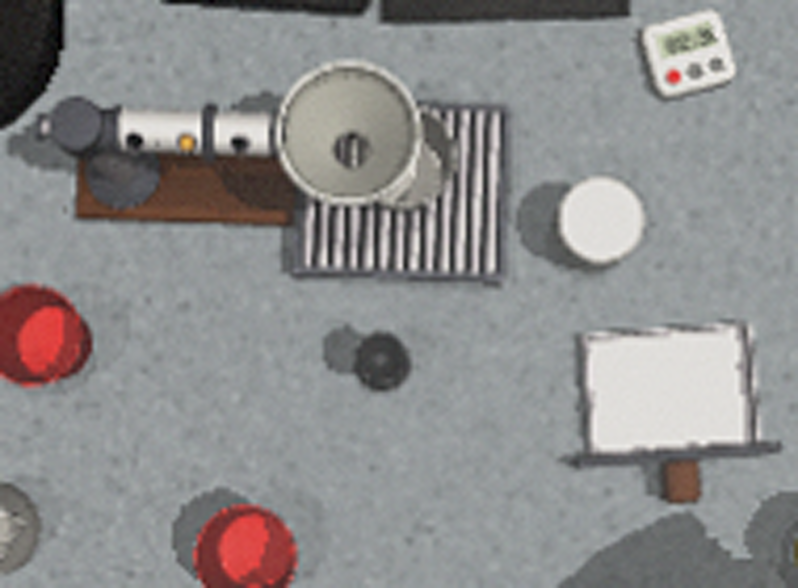

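View pics/c2.png

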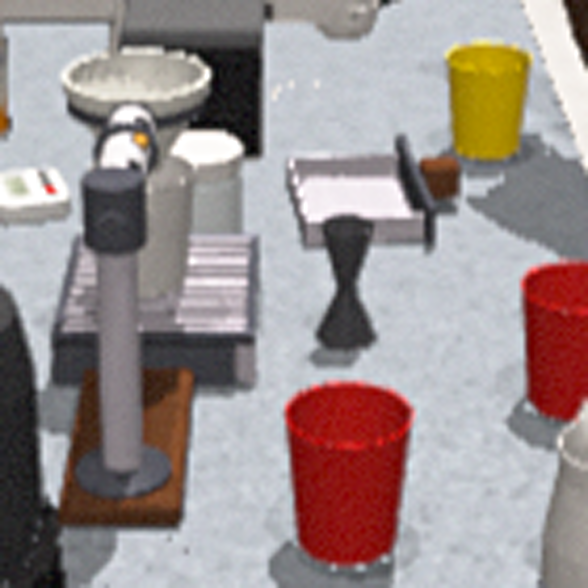

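The steel cup stands on the grate behind the dripper and is the only steel one (side crop (160,230)). The button is at crop (187,143) and the collar at (209,130). The tray is turned about 4° and its pull is at crop (682,482).

```bash
cat >> h.py <<'E'
def ray(c,u,v,z):
    h=420;f=h/2/np.tan(np.radians(float(c['fovy']))/2)
    K=np.array([[f,0,float(c['cx'])],[0,f,float(c['cy'])],[0,0,1]])
    s=cv2.undistortPoints(np.array([[[u,v]]],float),K,np.array([float(c['k1']),0,0,0]))[0,0]
    d=R.from_rotvec(c['orientation']).as_matrix()@np.array([*s,1]);o=np.asarray(c['origin'])
    return o+d*(z-o[2])/d[2]
E
python3 - <<'E'
from h import *
t=np.load('top0.npz');s=np.load('side0.npz')
r=lambda n,a,b,z:print(n,ray(t,185+a/4.2-.4,125+b/4.2-.4,z).round(4))
r('boxFL',288,276,.04);r('boxFR',501,282,.04);r('boxBR',507,106,.04)
r('button',187,143,.21);r('collarTop',209,130,.215);r('post',77,125,.21)
r('footL',77,218,.016);r('footR',290,224,.016)
r('panelL',568,462,.035);r('panelR',780,447,.035);r('pullF',683,503,.042);r('trayBL',580,335,.023);r('trayBR',748,322,.023)
r('jig',383,361,.09);r('jar',601,222,.084);r('drip',348,132,.213)
for nm,P in(('top',cloud(t)),('side',cloud(s))):
    m=lambda lo,hi:np.all((P>lo)&(P<hi),-1)
    def rect(n,lo,hi):
        q=P[m(lo,hi)]
        if len(q)<8: print(nm,n,len(q));return
        print(nm,n,len(q),[np.round(x,4) for x in cv2.minAreaRect((q[:,:2]*1000).astype(np.float32))],q[:,:2].mean(0).round(4))
    rect('box',(.5,-.27,.035),(.75,-.03,.045))
    rect('panel',(.40,-.46,.030),(.48,-.26,.038))
    rect('jar',(.55,-.36,.078),(.68,-.25,.09))
    rect('jig',(.45,-.18,.08),(.53,-.09,.1))
    rect('sleeveTop',(.55,-.05,.20),(.75,.05,.23))
    rect('rim',(.55,-.20,.208),(.8,-.05,.22))
    rect('cup',(.55,-.24,.06),(.7,-.05,.13))
    rect('redcup',(.30,-.12,.05),(.43,0.03,.13))
    rect('pitcher',(.30,.05,.05),(.43,.25,.13))
E
```

```text
boxFL [ 0.5686 -0.0579  0.04  ]
boxFR [ 0.5685 -0.2231  0.04  ]
boxBR [ 0.7069 -0.2246  0.04  ]
button [0.6396 0.0015 0.21  ]
collarTop [ 0.648  -0.0138  0.215 ]
post [0.6504 0.0776 0.21  ]
footL [0.6131 0.1134 0.016 ]
footR [ 0.6125 -0.0564  0.016 ]
panelL [ 0.4307 -0.2786  0.035 ]
panelR [ 0.4466 -0.4437  0.035 ]
pullF [ 0.4014 -0.3675  0.042 ]
trayBL [ 0.5303 -0.2869  0.023 ]
trayBR [ 0.5443 -0.4193  0.023 ]
jig [ 0.5017 -0.1343  0.09  ]
jar [ 0.6113 -0.295   0.084 ]
drip [ 0.6494 -0.1081  0.213 ]
top box 1228 [array([ 621.6481, -157.3524]), array([168.042 , 208.5561]), np.float64(36.0699)] [ 0.62   -0.1591]
top panel 110 [array([ 422.7649, -367.5613]), array([ 40.396 , 155.0497]), np.float64(5.6949)] [ 0.4354 -0.3631]
top jar 322 [array([ 614.5244, -296.1256]), array([61.582 , 64.5634]), np.float64(1.0582)] [ 0.6143 -0.2952]
top jig 40 [array([ 505.1177, -133.1403]), array([34.7117, 34.6076]), np.float64(1.6057)] [ 0.5058 -0.1331]
top sleeveTop 343 [array([6.483628e+02, 3.589000e-01]), array([35.2064, 99.9925]), np.float64(4.3379)] [6.48e-01 2.00e-04]
top rim 165 [array([ 648.568
[... 720 characters left out ...]
85.0038)] [ 0.6046 -0.2891]
side jig 69 [array([ 501.6073, -129.0709]), array([37.2094, 43.2701]), np.float64(12.4313)] [ 0.5021 -0.132 ]
side sleeveTop 148 [array([645.1953,  -1.1881]), array([36.4072, 96.9989]), np.float64(8.3456)] [6.461e-01 4.000e-04]
side rim 115 [array([ 647.3972, -104.2286]), array([96.9741, 99.7576]), np.float64(31.6223)] [ 0.6474 -0.1031]
side cup 283 [array([ 639.2699, -146.0296]), array([63.3203, 71.9476]), np.float64(42.6341)] [ 0.6288 -0.1293]
side redcup 527 [array([351.8911, -34.781 ]), array([82.0377, 73.0528]), np.float64(80.4704)] [ 0.3516 -0.0318]
side pitcher 682 [array([364.9414, 180.783 ]), array([90.4212, 63.5528]), np.float64(71.1457)] [0.3636 0.1794]
```

```bash
cat >> h.py <<'E'
def ori(z,y):
    z=np.array(z,float);z/=np.linalg.norm(z);y=np.array(y,float);y-=z*(y@z);y/=np.linalg.norm(y)
    return R.from_matrix(np.column_stack([np.cross(y,z),y,z])).as_rotvec()
def down(a,s=1): return ori([0,0,-1],[-s*np.sin(a),s*np.cos(a),0])
def st():
    s=robot.state();print('t',round(s['clock'],2),'p',s['position'].round(4),'F',s['wrist_force'].round(1),'w',round(s['width'],4),'ff',round(s['finger_force'],1))
    return s
E
python3 - <<'E'
from h import *
for n,p,o in [('jig',(.503,-.132,.06),down),('put',(.5,.03,.06),down),('tray',(.417,-.3645,.022),lambda s:down(.1,s)),('home',(.5445,-.142,.022),down),('pre',(.425,-.142,.022),down)]:
    for s in(1,-1):
        f=o(s) if n=='tray' else down(0,s)
        q=robot.solve_ik(p,f); print(n,s,None if q is None else np.round(q,2))
tz=np.array([np.sin(.698),0,-np.cos(.698)])
for s in(1,-1):
  for d in(.03,.1):
    q=robot.solve_ik(np.array([.6485,.003,.195])-tz*d,ori(tz,[s*np.cos(.698),0,s*np.sin(.698)])); print('btn',s,None if q is None else np.round(q,2))
E
```

```text
jig 1 [ 0.48  0.9  -0.52  2.    0.95  0.5   0.82]
jig -1 [ 0.17  0.86  0.    2.01 -0.01  0.27 -1.4 ]
put 1 [ 0.14  0.89 -0.49  2.06  0.99  0.45  0.45]
put -1 [-0.17  0.85  0.04  2.07 -0.13  0.22 -1.59]
tray 1 [ 1.    1.03 -0.64  1.9   1.08  0.62  1.31]
tray -1 [ 0.66  0.95 -0.04  1.92  0.12  0.28 -0.96]
home 1 [ 0.46  0.99 -0.49  1.87  0.92  0.52  0.89]
home -1 [ 0.17  0.95  0.01  1.89 -0.02  0.3  -1.38]
pre 1 [ 0.26  0.92 -0.06  2.23  1.6   0.05  0.2 ]
pre -1 None
btn 1 [ 0.58  0.94 -1.25  2.22  2.01  1.04 -1.88]
btn 1 [ 0.61  0.75 -1.25  2.29  1.92  0.92 -1.93]
btn -1 [ 0.58  0.94 -1.25  2.22  2.01  1.04  1.26]
btn -1 [ 0.61  0.75 -1.25  2.29  1.92  0.92  1.21]
```

```bash
python3 - <<'E'
from h import *
o=down(0,-1)
robot.grip(.065)
robot.reach((.503,-.133,.17),o); st()
robot.movel((.503,-.133,.055),max_speed=.15); st()
robot.grip(.03,30); st()
robot.movel((.503,-.133,.12)); 
robot.movel((.50,.03,.12),max_speed=.2)
print(robot.movel((.50,.03,.056),max_speed=.08,guard=6)); st()
robot.grip(.07); robot.movel((.50,.03,.17)); st()
for s in (1,-1):
  for a in (-.35,-.2,.2,.35,.5):
    print(s,a,[None if (q:=robot.solve_ik(p,ori([np.sin(a),0,-np.cos(a)],[0,s,0]))) is None else np.round(q,2) for p in [(.417,-.3645,.022),(.425,-.142,.022),(.5445,-.142,.022)]])
cap('top','top1')
E
```

```text
t 2.23 p [ 0.503  -0.1344  0.1701] F [1.2 0.3 0.3] w 0.0649 ff 0.0
t 3.15 p [ 0.5034 -0.1334  0.0556] F [ 0.1  0.9 -0.2] w 0.0651 ff 0.0
t 3.49 p [ 0.5036 -0.1331  0.0561] F [-0.9  1.   6.6] w 0.04 ff 30.2
True
t 5.83 p [0.4991 0.0298 0.056 ] F [-0.6 -0.2  6.2] w 0.04 ff 31.2
t 7.14 p [0.4995 0.03   0.1695] F [-0.4 -0.5  0.1] w 0.0699 ff 0.0
1 -0.35 [array([ 1.09,  1.38, -1.26,  1.61,  1.23,  1.57,  1.14]), array([ 0.8 ,  1.35, -1.26,  1.88,  1.14,  1.41,  0.63]), array([ 0.68,  1.39, -1.26,  1.51,  1.12,  1.53,  0.84])]
1 -0.2 [array([ 1.16,  1.34, -1.26,  1.73,  1.28,  1.41,  1.1 ]), array([ 0.84,  1.31, -1.26,  2.02,  1.27,  1.28,  0.52]), array([ 0.73,  1.35, -1.26,  1.66,  1.21,  1.38,  0.75])]
1 0.2 [array([ 1.08,  1.01, -0.62,  2.04,  1.5 ,  0.38,  0.86]), array([ 0.92,  1.29, -1.26,  2.37,  1.81,  1.13,  0.07]), array([ 0.44,  0.96, -0.4 ,  2.06,  1.73,  0.28,  0.09])]
1 0.35 [array([ 1.25,  1.1 , -0.82,  2.12,  1.93,  0.47,  0.55]), array([ 0.94,  1.34, -1.26,  2.5 ,  2.06,  1.21, -0.11]), array([ 0.88,  1.33, -1.26,  2.17,  1.91,  1.09,  0.17])]
1 0.5 [array([ 1.43,  1.25, 
[... 227 characters left out ...]
array([ 0.12,  1.06,  0.05,  1.54,  0.01,  0.88, -1.42])]
-1 -0.2 [array([ 0.53,  0.99,  0.08,  1.77,  0.08,  0.56, -1.06]), array([ 0.16,  0.94,  0.05,  2.05, -0.01,  0.34, -1.37]), array([ 0.13,  1.01,  0.05,  1.7 , -0.01,  0.64, -1.4 ])]
-1 0.2 [array([ 0.96,  0.96, -0.41,  2.04,  1.47,  0.2 , -2.28]), array([0.25, 0.95, 0.02, 2.41, 3.31, 0.41, 1.67]), array([0.18, 0.94, 0.02, 2.07, 3.84, 0.09, 1.06])]
-1 0.35 [array([ 1.43,  1.33, -1.26,  2.11,  1.78,  0.91, -2.33]), array([0.28, 1.02, 0.02, 2.53, 3.31, 0.76, 1.72]), array([0.2 , 0.96, 0.02, 2.2 , 3.39, 0.38, 1.54])]
-1 0.5 [array([ 1.51,  1.38, -1.25,  2.19,  2.  ,  0.83, -2.44]), None, array([0.23, 1.02, 0.02, 2.32, 3.34, 0.7 , 1.62])]
```

```bash
python3 - <<'E'
from h import *
P=cloud(np.load('top1.npz'))
q=P[np.all((P>(.45,-.02,.08))&(P<(.55,.08,.1)),-1)];print('jig',len(q),q.mean(0).round(4))
a=.3
def o(y,s): # tilt a forward in tray's own heading y
    h=np.array([np.cos(y),np.sin(y),0]); return ori(np.sin(a)*h+[0,0,-np.cos(a)],[-s*np.sin(y),s*np.cos(y),0])
p=np.array([.4145,-.3649,.027])
robot.grip(.055)
for s in (1,-1):
    q=robot.solve_ik(p+[-.025,0,.08],o(.1,s));print(s,np.round(q,2) if q is not None else q)
robot.reach(p+[-.025,0,.08],o(.1,1)); st(); print(robot.state()['q'].round(2))
for (x,y,yaw) in [(.4145,-.3649,.1),(.41,-.25,.05),(.41,-.142,0),(.43,-.142,0),(.5445,-.142,0)]:
    q=robot.solve_ik((x,y,.027),o(yaw,1));print(x,y,None if q is None else np.round(q,2))
E
```

```text
jig 6 [0.4852 0.0231 0.0865]
1 [ 1.47  1.11 -1.26  2.1   1.44  0.82  1.1 ]
-1 [ 1.04  0.79 -0.38  2.12  0.4   0.08 -1.07]
t 9.82 p [ 0.3898 -0.3644  0.107 ] F [ 0.1  0.5 -0.3] w 0.0547 ff 0.0
[ 1.47  1.11 -1.26  2.1   1.44  0.82  1.1 ]
0.4145 -0.3649 [ 1.39  1.24 -1.15  2.07  1.65  0.8   0.98]
0.41 -0.25 [ 1.18  1.21 -1.11  2.32  1.94  0.87  0.36]
0.41 -0.142 [ 0.92  1.28 -1.21  2.5   2.01  1.14 -0.12]
0.43 -0.142 [ 0.91  1.27 -1.2   2.44  1.99  1.11 -0.08]
0.5445 -0.142 [ 0.83  1.24 -1.15  2.13  1.83  0.96  0.18]
```

```bash
python3 - <<'E'
from h import *
c=cap('top','top2');s=cap('side','side2')
a=cv2.resize(c['pixels'][120:280,160:400],None,fx=1.9,fy=1.9,interpolation=cv2.INTER_CUBIC)
b=cv2.resize(s['pixels'][0:420,130:560],None,fx=.7235,fy=.7235)
b=b[:304];a=a[:304]
m=np.hstack([a,b]);print(m.shape);cv2.imwrite('pics/m2.png',m[:,:800,::-1])
E
```

```text
(304, 767, 3)
```

View pics/m2.png

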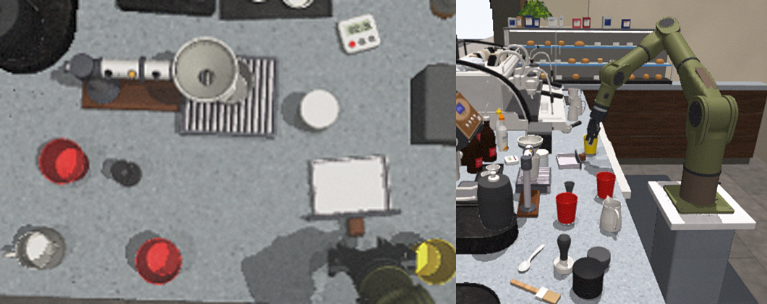

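The jigger stands upright at (125,172), clear of the bay. The gripper hangs behind the pull at (355,227). The yellow cup at (435,255) is close but clear of the descent.

```bash
cat >> h.py <<'E'
def ot(y,s=1,a=.3):
    h=np.array([np.cos(y),np.sin(y),0]); return ori(np.sin(a)*h+[0,0,-np.cos(a)],[-s*np.sin(y),s*np.cos(y),0])
E
python3 - <<'E'
from h import *
robot.movel((.4145,-.3649,.027),max_speed=.1,guard=8); st()
robot.grip(.015,40); s=st(); z=.027
robot.movel((.412,-.25,z),ot(.05),max_speed=.12); st()
robot.movel((.418,-.142,z),ot(0),max_speed=.12); st()
c=cap('top','top3');P=cloud(c)
cv2.imwrite('pics/m3.png',cv2.resize(c['pixels'][130:270,190:350,::-1],None,fx=4,fy=4,interpolation=cv2.INTER_CUBIC))
E
```

```text
t 10.92 p [ 0.4147 -0.3649  0.0275] F [1.  0.1 0.7] w 0.0551 ff 0.0
t 11.27 p [ 0.4147 -0.3654  0.0277] F [-2.4 -1.1  6.3] w 0.027 ff 40.3
t 12.38 p [ 0.4129 -0.2497  0.0277] F [1.  1.5 5.4] w 0.0272 ff 40.1
t 13.43 p [ 0.4191 -0.1425  0.0276] F [ 0.7 -0.3  6.4] w 0.0274 ff 40.6
```

View pics/m3.png

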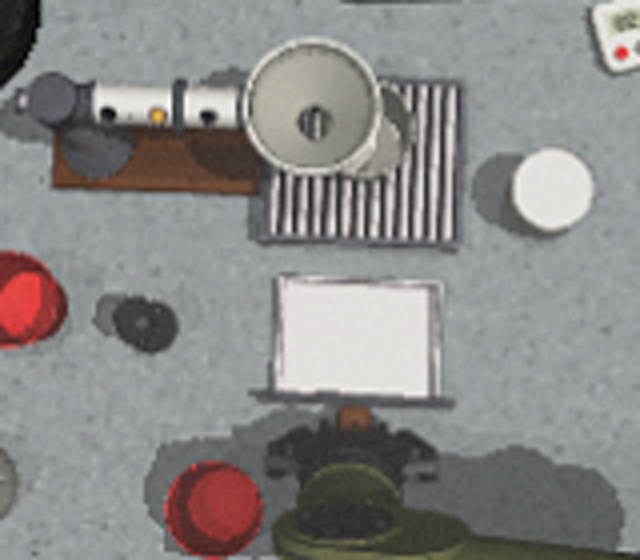

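The tray is parallel to the box and centred in front of the bay: panel (250,395)–(455,404), box edge (250,240)–(458,248). I'll slide it in.

```bash
python3 - <<'E'
from h import *
t=np.load('top3.npz');r=lambda a,b,z:print(ray(t,190+a/4-.4,130+b/4-.4,z).round(4))
for q in [(250,395,.035),(455,404,.035),(249,240,.04),(459,248,.04)]: r(*q)
y=-.1415
g=robot.movel((.475,y,.027),max_speed=.1,guard=15);print(g);st()
g=robot.movel((.530,y,.027),max_speed=.08,guard=15);print(g);st()
g=robot.movel((.552,y,.027),max_speed=.04,guard=15);print(g);st()
E
```

```text
[ 0.4449 -0.0581  0.035 ]
[ 0.4422 -0.2247  0.035 ]
[ 0.5708 -0.0536  0.04  ]
[ 0.569  -0.2246  0.04  ]
True
t 13.68 p [ 0.4196 -0.1425  0.0277] F [-0.5 -0.5  3.4] w 0.0273 ff 40.2
False
t 15.21 p [ 0.5289 -0.1413  0.0277] F [-5.1 -0.4 13.2] w 0.0271 ff 41.4
True
t 15.62 p [ 0.5409 -0.1412  0.0276] F [-2.4  0.   4.4] w 0.0271 ff 40.5
```

```bash
python3 - <<'E'
from h import *
g=robot.movel((.546,-.1412,.0276),max_speed=.03,guard=18);print(g);s=st()
robot.grip(.06); s=st()
p=s['position'];robot.movel(p+[-.03,0,.10],max_speed=.15)
c=cap('top','top4')
robot.movel(p+[-.06,0,.22],max_speed=.2); st(); print(robot.state()['q'].round(2))
tz=np.array([np.sin(.698),0,-np.cos(.698)])
for s in(1,-1):
  for d in(.03,.1):
   for dy in(0,-.036):
    q=robot.solve_ik(np.array([.6485,.003+dy,.195])-tz*d,ori(tz,[s*np.cos(.698),0,s*np.sin(.698)])); print('btn',s,None if q is None else np.round(q,2))
cv2.imwrite('pics/m4.png',cv2.resize(c['pixels'][140:240,195:325,::-1],None,fx=6,fy=6,interpolation=cv2.INTER_CUBIC))
E
```

```text
True
t 15.83 p [ 0.541  -0.1412  0.0275] F [-2.5  0.3  5.1] w 0.0272 ff 40.8
t 16.25 p [ 0.5414 -0.1408  0.0274] F [-0.3 -0.   0.1] w 0.0602 ff 0.0
t 17.91 p [ 0.481  -0.1411  0.2464] F [0.1 0.5 0.7] w 0.0599 ff 0.0
[ 1.04  0.82 -1.44  2.15  1.23  0.94  0.52]
btn 1 [ 0.58  0.95 -1.26  2.22  2.01  1.05 -1.88]
btn 1 [ 0.67  0.95 -1.26  2.22  2.03  0.99 -1.82]
btn 1 [ 0.62  0.76 -1.27  2.29  1.91  0.93 -1.92]
btn 1 [ 0.71  0.76 -1.26  2.29  1.94  0.87 -1.86]
btn -1 [ 0.54  0.89 -1.16  2.23  2.04  0.96  1.2 ]
btn -1 [ 0.64  0.91 -1.2   2.22  2.05  0.94  1.28]
btn -1 [ 0.63  0.79 -1.32  2.29  1.89  0.98  1.25]
btn -1 [ 0.74  0.82 -1.36  2.29  1.9   0.96  1.33]
```

View pics/m4.png

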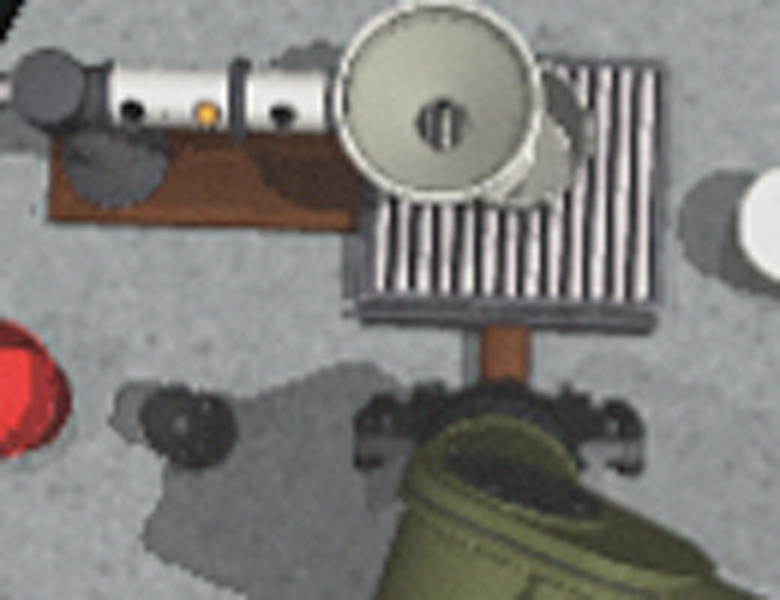

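The panel (360–655, 310–330) lies along the box edge, and the measured TCP agrees with home. Next is the button at (207,115), with the collar centre at (239,98).

```bash
python3 - <<'E'
from h import *
t=np.load('top4.npz');f=lambda a,b,z:ray(t,195+a/6-.4,140+b/6-.4,z)
b=f(207,115,.211);c1=f(239,60,.215);c2=f(239,137,.195);print(b.round(4),c1.round(4),c2.round(4),f(440,100,.213).round(4))
robot.grip(0.0)
tz=np.array([np.sin(.698),0,-np.cos(.698)]);o=ori(tz,[np.cos(.698),0,np.sin(.698)])
yb=b[1]; yc=yb+.004; ax=np.array([.6485,yc,.195])
robot.movel((.48,-.05,.29),max_speed=.25)
robot.reach(ax-tz*.09,o); st()
g=robot.movel(ax-tz*(.011+.027),max_speed=.08,guard=6);print(g);s=st()
print('tip radius',(ax-s['position'])@tz-.011)
c=cap('top','top5');d=cap('side','side5')
a=cv2.resize(c['pixels'][110:210,180:280],(400,400),interpolation=cv2.INTER_CUBIC);b=cv2.resize(d['pixels'][170:270,180:280],(400,400),interpolation=cv2.INTER_CUBIC)
cv2.imwrite('pics/m5.png',np.hstack([a,b])[:,:,::-1])
E
```

```text
[0.6391 0.0014 0.211 ] [ 0.6652 -0.0133  0.215 ] [ 0.6317 -0.0123  0.195 ] [ 0.6487 -0.1094  0.213 ]
t 21.12 p [0.5906 0.005  0.2638] F [ 0.4  0.4 -0.2] w 0.0 ff 0.0
False
t 21.92 p [0.6239 0.0057 0.2242] F [-0.2 -0.5  0. ] w -0.0005 ff 0.0
tip radius 0.02719230680371654
```

View pics/m5.png

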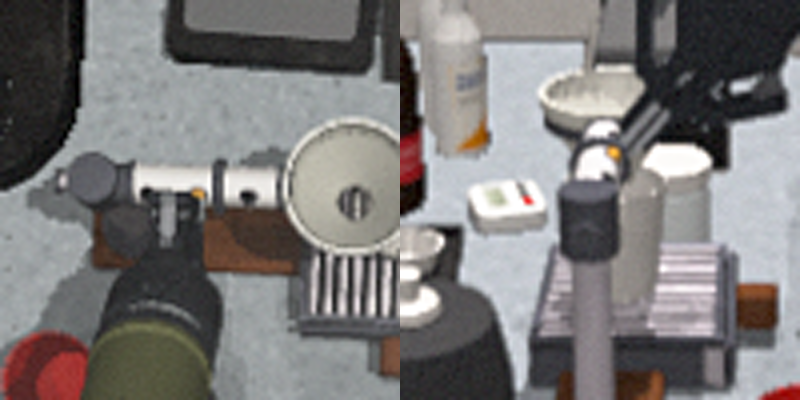

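In the top half, the button (199,195) shows right at the tip's right edge, so I'll check the tip's extent along the arm with depth before pressing.

```bash
python3 - <<'E'
from h import *
t=np.load('top5.npz');P=cloud(t)
tz=np.array([np.sin(.698),0,-np.cos(.698)]);n=np.array([np.cos(.698),0,np.sin(.698)])
rad=(np.array([.6485,0,.195])-P)@tz; tan=(P-np.array([.6485,0,.195]))@n
for lo in np.arange(.016,.1,.008):
    m=(rad>lo)&(rad<lo+.008)&(abs(tan)<.06)&(P[...,1]>-.05)&(P[...,1]<.06)
    q=P[m]
    if len(q): print(round(lo,3),len(q),'y',np.percentile(q[:,1],[2,50,98]).round(4),'tan',np.percentile(tan[m],[2,98]).round(4))
im=t['pixels'][148:178,205:245,::-1];cv2.imwrite('pics/m6.png',cv2.resize(im,None,fx=16,fy=16,interpolation=cv2.INTER_NEAREST))
E
```

```text
0.016 52 y [-0.0356 -0.0096  0.0544] tan [-0.0064  0.0121]
0.024 1 y [-0.0026 -0.0026 -0.0026] tan [0.0054 0.0054]
0.032 5 y [-0.0065 -0.0061 -0.0039] tan [-0.0021  0.007 ]
0.04 3 y [-0.0048 -0.0044 -0.0022] tan [0.0059 0.0138]
0.048 1 y [-0.0052 -0.0052 -0.0052] tan [0.0048 0.0048]
0.056 1 y [-0.0061 -0.0061 -0.0061] tan [0.0057 0.0057]
0.064 1 y [-0.0023 -0.0023 -0.0023] tan [0.0124 0.0124]
0.072 7 y [-0.0086 -0.0071  0.0011] tan [0.0107 0.0299]
0.08 14 y [-0.0073 -0.0016  0.0065] tan [0.0149 0.0225]
0.088 8 y [-0.0108 -0.0068 -0.0035] tan [0.0173 0.0414]
0.096 5 y [-0.0118 -0.0094 -0.0066] tan [0.0154 0.0393]
```

View pics/m6.png

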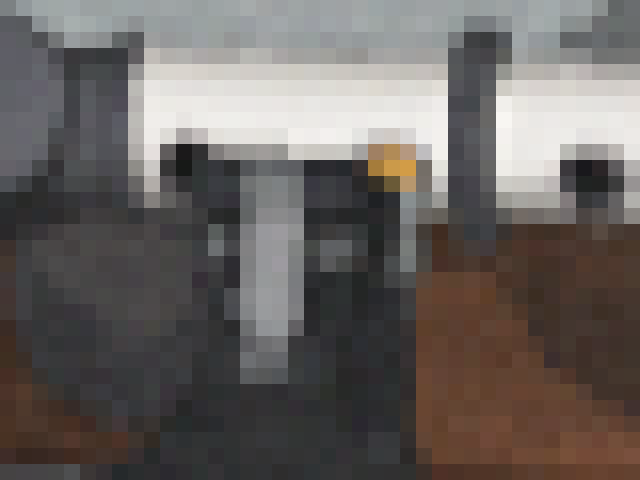

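The button (391,167) peeks out above and right of the tip (right edge ≈ 415, upper edge ≈ 165). The arm therefore lies 2–3 mm farther in x than assumed, which agrees with the collar's edges. I'll shift and press.

```bash
python3 - <<'E'
from h import *
tz=np.array([np.sin(.698),0,-np.cos(.698)])
ax=np.array([.6512,.0040,.195])
robot.movel(ax-tz*(.011+.026),max_speed=.05); st()
f0=robot.state()['wrist_force']
for r in (.021,.018,.016,.0145,.013,.0115,.010):
    g=robot.movel(ax-tz*(.011+r),max_speed=.02,guard=9);s=robot.state()
    print(r,g,'tip r',round((ax-s['position'])@tz-.011,4),'Fn',round((s['wrist_force']-f0)@-tz,1),(s['wrist_force']-f0).round(1),s['position'].round(4))
    if (s['wrist_force']-f0)@-tz>8: break
E
```

```text
t 22.27 p [0.6277 0.0037 0.2236] F [0.1 0.3 0.2] w -0.0001 ff 0.0
0.021 False tip r 0.021 Fn 2.0 [-0.9  0.3  1.9] [0.6307 0.0041 0.2196]
0.018 False tip r 0.018 Fn 4.6 [-2.3 -0.3  4.2] [0.6326 0.0041 0.2173]
0.016 False tip r 0.016 Fn 6.1 [-3.5 -1.3  5. ] [0.6339 0.004  0.2157]
0.0145 False tip r 0.0157 Fn 17.4 [-11.4  -2.3  13.1] [0.6341 0.0043 0.2155]
```

```bash
python3 - <<'E'
from h import *
tz=np.array([np.sin(.698),0,-np.cos(.698)])
f0=np.array([.1,.3,.2]); y=.0040; r=.0152
def go(y,r,v=.02):
    ax=np.array([.6512,y,.195]); robot.movel(ax-tz*(.011+r),max_speed=v); s=robot.state();F=s['wrist_force']-f0
    print(round(y,4),r,'y',s['position'][1].round(4),'rad',round((ax-s['position'])@tz-.011,4),'Fn',round(F@-tz,1),'Fy',round(F[1],1)); return F@-tz,F[1],s['position'][1]
go(y,r)
for i in range(10):
    y-=.0012; fn,fy,yy=go(y,r)
    if fn>13: r+=.0003
    if fn<8: r-=.0003
    if fy>18: break
E
```

```text
0.004 0.0152 y 0.0041 rad 0.0158 Fn 10.6 Fy -1.2
0.0028 0.0152 y 0.004 rad 0.0158 Fn 9.9 Fy 0.7
0.0016 0.0152 y 0.0038 rad 0.0158 Fn 7.1 Fy 1.3
0.0004 0.0149 y 0.0035 rad 0.0158 Fn 9.5 Fy 2.5
-0.0008 0.0149 y 0.0027 rad 0.0158 Fn 9.9 Fy 3.6
-0.002 0.0149 y 0.0016 rad 0.0159 Fn 8.5 Fy 3.6
-0.0032 0.0149 y 0.0006 rad 0.0158 Fn 8.7 Fy 3.7
-0.0044 0.0149 y 0.0002 rad 0.0159 Fn 8.1 Fy 5.1
-0.0056 0.0149 y -0.0004 rad 0.0159 Fn 6.9 Fy 5.6
-0.0068 0.0146 y -0.0008 rad 0.0159 Fn 7.1 Fy 6.6
-0.008 0.0143 y -0.0012 rad 0.0158 Fn 9.6 Fy 7.9
```

```bash
python3 - <<'E'
from h import *
tz=np.array([np.sin(.698),0,-np.cos(.698)])
f0=np.array([.1,.3,.2]); y=-.008; r=.0143
def go(y,r,v=.02):
    ax=np.array([.6512,y,.195]); robot.movel(ax-tz*(.011+r),max_speed=v); s=robot.state();F=s['wrist_force']-f0
    print(round(y,4),round(r,4),'y',s['position'][1].round(4),'rad',round((ax-s['position'])@tz-.011,4),'Fn',round(F@-tz,1),'Fy',round(F[1],1)); return F@-tz,F[1],s['position'][1]
for i in range(14):
    y-=.0015; fn,fy,yy=go(y,r)
    if fn>11: r+=.0003
    if fn<8.5: r-=.0003
    if fy>20 or yy<-.010: break
st()
E
```

```text
-0.0095 0.0143 y -0.0046 rad 0.0158 Fn 14.2 Fy 4.2
-0.011 0.0146 y -0.0075 rad 0.0158 Fn 12.3 Fy 2.0
-0.0125 0.0149 y -0.0095 rad 0.0158 Fn 9.4 Fy 3.0
-0.014 0.0149 y -0.0109 rad 0.0159 Fn 10.3 Fy 2.3
t 27.22 p [ 0.6339 -0.0109  0.2156] F [-6.3  2.6  8.2] w 0.0001 ff 6.1
```

The sleeve rode over the button's dome at about 8 N. I'll ease off the press and push it to the stop.

```bash
python3 - <<'E'
from h import *
tz=np.array([np.sin(.698),0,-np.cos(.698)])
f0=np.array([.1,.3,.2])
def go(y,r,v=.03):
    ax=np.array([.6512,y,.195]); robot.movel(ax-tz*(.011+r),max_speed=v); s=robot.state();F=s['wrist_force']-f0
    print(round(y,4),round(r,4),'y',s['position'][1].round(4),'rad',round((ax-s['position'])@tz-.011,4),'Fn',round(F@-tz,1),'Fy',round(F[1],1)); return F@-tz,F[1],s['position'][1]
go(-.014,.0172)
y=-.022
while y>-.052:
    fn,fy,yy=go(y,.0172)
    if fy>11: break
    y-=.008 if yy>-.024 else .003
E
```

```text
-0.014 0.0172 y -0.0124 rad 0.0173 Fn 1.0 Fy 4.5
-0.022 0.0172 y -0.0225 rad 0.0171 Fn 1.5 Fy 1.5
-0.03 0.0172 y -0.0319 rad 0.0169 Fn 0.2 Fy 0.5
-0.033 0.0172 y -0.0335 rad 0.0171 Fn -1.2 Fy 0.2
-0.036 0.0172 y -0.0342 rad 0.0173 Fn -2.3 Fy 4.3
-0.039 0.0172 y -0.0348 rad 0.0175 Fn -4.6 Fy 9.4
-0.042 0.0172 y -0.0352 rad 0.0177 Fn -7.0 Fy 11.8
```

```bash
python3 - <<'E'
from h import *
tz=np.array([np.sin(.698),0,-np.cos(.698)])
ax=np.array([.6512,-.030,.195]); robot.movel(ax-tz*(.011+.0175),max_speed=.05)
robot.movel(ax-tz*.13,max_speed=.15); robot.movel((.45,-.03,.33),max_speed=.25); st()
c=cap('top','top6');d=cap('side','side6')
t=np.load('top0.npz');P=cloud(c);P0=cloud(t)
for n,lo,hi in [('rim',(.55,-.24,.208),(.8,-.03,.22)),('jar',(.55,-.36,.078),(.68,-.25,.09)),('pitcher',(.30,.05,.05),(.43,.25,.13)),('jig',(.45,-.02,.08),(.55,.08,.1))]:
    for Q in(P0,P):
        q=Q[np.all((Q>lo)&(Q<hi),-1)]
        if len(q)>5: print(n,len(q),np.round(cv2.minAreaRect((q[:,:2]*1000).astype(np.float32))[0],1))
a=cv2.resize(c['pixels'][140:230,190:310],(533,400),interpolation=cv2.INTER_CUBIC);b=cv2.resize(d['pixels'][180:280,200:266],(264,400),interpolation=cv2.INTER_CUBIC)
cv2.imwrite('pics/m7.png',np.hstack([a,b])[:,:,::-1])
E
```

```text
t 31.16 p [ 0.4513 -0.0303  0.3303] F [ 0.3 -0.2 -0.1] w 0.0001 ff 0.0
rim 197 [654.5 -99.5]
rim 267 [ 638.1 -117.7]
jar 322 [ 614.5 -296.1]
jar 327 [ 614.4 -296. ]
pitcher 167 [369.3 177.7]
pitcher 166 [368.8 177.4]
jig 44 [500.4  29.6]
```

View pics/m7.png

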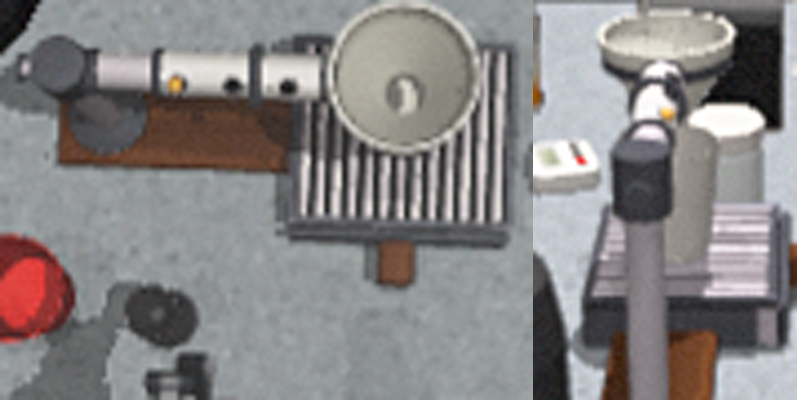

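The button shows brass in the third hole (177,85), and the dripper (405,75) hangs over the cup, which hasn't moved. The panel (290–510, 235) lies along the box. One last check of the tray gap by numbers, then hand in.

```bash
python3 - <<'E'
from h import *
t=np.load('top6.npz');k=400/90;f=lambda a,b,z:ray(t,190+a/k-.4,140+b/k-.4,z)
print('pull front',f(395,286,.042).round(4),'exp .5285;','panel front L/R',f(290,238,.035).round(4),f(505,244,.035).round(4),'exp .5615')
P=cloud(t);q=P[np.all((P>(.5,-.16,.039))&(P<(.56,-.12,.045)),-1)];print('pull depth pts',len(q),q.min(0).round(4),q.max(0).round(4),q.mean(0).round(4))
E
```

```text
pull front [ 0.5262 -0.1416  0.042 ] exp .5285; panel front L/R [ 0.56   -0.0634  0.035 ] [ 0.5599 -0.2214  0.035 ] exp .5615
pull depth pts 52 [ 0.5292 -0.1555  0.0391] [ 0.559  -0.1295  0.0446] [ 0.5437 -0.142   0.0413]
```

The tray reads home within about 2 mm. There's time left, so I'll give the pull one guarded nudge to make sure.

```bash
python3 - <<'E'
from h import *
robot.reach((.46,-.1415,.15),ot(0)); robot.movel((.48,-.1415,.033),max_speed=.12); f0=st()['wrist_force']
print(robot.movel((.535,-.1415,.033),max_speed=.03,guard=5)); s=st(); x=s['position'][0]
for i in range(10):
    x+=.001; robot.movel((x,-.1415,.033),max_speed=.03); s=robot.state(); F=(s['wrist_force']-f0); print(s['position'].round(4),F.round(1))
    if F[0]<-14: break
p=s['position'];robot.movel((p[0]-.03,-.1415,.04));robot.movel((.45,-.1415,.2),max_speed=.2);robot.pause(.3);st()
c=cap('top','top7');P=cloud(c);q=P[np.all((P>(.5,-.16,.039))&(P<(.56,-.12,.045)),-1)];print('pull',len(q),q.mean(0).round(4))
E
```

```text
t 33.83 p [ 0.4802 -0.1415  0.0336] F [-0.2 -0.8  0.7] w -0.0002 ff 0.0
True
t 34.98 p [ 0.5144 -0.1414  0.0324] F [-0.4  0.1 -0.4] w 0.0001 ff 0.3
[ 0.5145 -0.1414  0.0327] [-2.9  1.1 -2.4]
[ 0.5147 -0.1413  0.0325] [-4.9  0.2 -0.4]
[ 0.5148 -0.1413  0.0324] [-7.2  0.7  0.8]
[ 0.5149 -0.1413  0.0324] [-8.9  0.9  3.2]
[ 0.515  -0.1413  0.0323] [-11.9  -0.1   5.2]
[ 0.515  -0.1413  0.0322] [-12.7   0.6   7. ]
[ 0.515  -0.1413  0.0321] [-14.9  -0.    8.2]Traceback (most recent call last):
  File "<stdin>", line 7, in <module>
plant.IKError: the arm cannot follow that straight line within its joint ranges
```

The tray doesn't give at 15 N, so it is home. Now I'll retreat and hand in.

```bash
python3 - <<'E'
from h import *
p=robot.state()['position']
for d in [(-.005,0,.03),(-.015,0,.10),(-.03,0,.16)]:
    try: robot.movel(p+d,max_speed=.1)
    except robot.IKError as e: print(d,e)
robot.pause(.4); st()
c=cap('top','top7');P=cloud(c);q=P[np.all((P>(.5,-.16,.039))&(P<(.56,-.12,.045)),-1)];print('pull',len(q),q.mean(0).round(4) if len(q) else '')
E
```

```text
(-0.03, 0, 0.16) the arm cannot follow that straight line within its joint ranges
t 38.85 p [ 0.4715 -0.1418  0.14  ] F [-0.2  0.7  0.6] w 0.0001 ff 0.0
pull 54 [ 0.5447 -0.142   0.0416]
```

```bash
python3 -c "
from h import *
print(robot.hand_in())"
```

```text
the job is handed in; nothing more can be done
None
```

I handed the job in at about 39 s, but no verdict came back: the jigger is set aside upright, the drip tray is home against the stand, and the dripper arm is one hole longer with the button out and the dripper over the steel cup.

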